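# Set the record player to 78 and start it

## Robot

A 6-joint arm with a two-finger parallel gripper is mounted at the origin on the work surface. World frame = base frame: x ahead of the robot, y to its left, z up, the work surface at z = 0. Lengths are in m, angles in rad, forces in N, time in s.
With the tool pointing down it reaches from about 0.275 to 0.975 m from the base axis. Payload 8.4 kg.
Tool frame: the origin (TCP) lies between the finger pads; the fingertips stand 8 mm ahead of it and the grasp point (between the pads) lies 11 mm behind it; z points along the fingers, y is the direction in which the jaws open and shut (so a half turn about z gives the same grasp; the last joint's range is limited). The gripper opens to 92 mm and grips with 3 to 60 N. Pads are 20 mm wide; open, the fingers measure 128 mm over their backs; the gripper's body (75 mm by 189 mm) begins 69 mm behind the grasp point.
Start: joints at [1.102, 0.353, 1.633, -0, 1.155, -0.002], TCP at [0.281, 0.558, 0.223] pointing down, gripper open.
Joint ranges: [-2.63, 2.63], [-0.92, 2.1], [0.06, 2.66], [-1.3, 4.44], [0, 2.69], [-3.02, 3.02]. Speed limits (rad/s): [2.22, 2.22, 2.79, 3.14, 3.14, 3.14].

## Interface

Orientations are given as [roll, pitch, yaw] about the fixed x, y, z axes, in that order (R = Rz(yaw) Ry(pitch) Rx(roll)).
In Python, from cell import readout, cams, ticket gives the robot as it stands.
- The arm moves only by the tool drive_tool, never from a script. Its argument "plan" is a list of rows, each a list of 5 numbers: the opening in per cent of the stroke, from 0 (shut) to 100 (fully open), then the shift along the tool's x, y, z as a fraction of full scale, then the turn about the tool's z as a fraction of full scale. A call has 1 to 12 rows; each row is the pose to reach, as a shift and turn from the pose measured when the call began, along the tool's axes at that moment; what a row does not reach only later rows make up. Full scale, the value 1, is 400 mm for a shift and 2 rad for a turn. A row lasts 1/8 s, in which the tool goes at most 62.5 mm and 10.7 degrees, less where a joint would pass 70% of its speed; a pose out of reach is approached as far as the arm can. A call with a number of a shift or a turn outside -1 to 1 is refused whole. A call with a gripper value outside its range is refused whole. The fingers move at their own pace and stop on an object; "newtons" is the grip in N (left out, the last holds). Time passes only in rows, so rows that repeat a pose let the fingers close. It gives the time, the measured TCP pose, the force and the opening at its end, in the units of the state.
- readout.get_obs(): the state, without advancing time (a new reading comes with each control period).
- cams.read_camera(name): name is "side" or "top" or "wrist"; returns a dict with "color" (400x640x3 uint8, blue, green, red), "vertical_fov" (degrees; the focal length in pixels is half the picture's height over the tangent of half this angle, whatever the lens; pixels are square), "cx", "cy" (the principal point, pixels), "R" (3x3) and "t" (3): a world point X has camera coordinates R X + t. Camera axes: x right, y down, z forward; pixel columns grow to the right and rows downward; lengths in m; the calibration is good to about 2 mm. A picture is of the moment at which its call begins. There is no depth.
- ticket.finish_job(): hands the job in, once; it reports no verdict.
The state is a dict: "t": time; "qpos": joint angles; "joint_vel": joint speeds; "joint_torque": joint torques, N m; "tcp_pos": TCP position; "tool_rot": TCP orientation; "ft_force": force on the tool from outside, world axes, zero at the start; "moment": the same for the moment, N m; "opening": finger opening in m.
Only numpy, scipy, OpenCV 4.12 (cv2) and the standard library are available. Lean on these libraries where they do the work, as an engineer would, in place of code of your own. Each camera call takes 0.05 s, during which the arm holds its last target.

## Task

An old 78 lies on the record player that is on the repair counter, but the deck is still set to 33. With your fingertips, and without pinching or picking up anything, push the speed lever at the deck's front left past its middle click (45) until it is fully home at the right-hand stop (78), and only then press the wide start key down and let it come up again. Leave the narrow stop key, the tonearm on its rest and all the loose things as they are.

Things in the scene. Friction and masses are not known exactly. Their poses are not given: they have to be found in the camera images.
- record_player: Record player, fixed, place and yaw vary: wooden plinth, grey top plate 360 (x) by 450 (y) mm, 80 mm above the counter. Origin: centre of its underside. Its front, with all controls in a row at x = -155 mm, is its -x side; +y is its left. Platter with black record: 300 mm across, centre (+20, +45) mm, top 110 mm (spindle 125 mm) above the counter. Tonearm along y = -142 mm, x -115 to +165, up to 138 mm high.
- lever_paddle (a point): Centre of the speed lever's black paddle, front left of the deck; moves with it. The paddle stands across its slot: 20 mm (deck x) by 10 mm (deck y), top 17 mm and this point 10.5 mm above the plate; flange at its foot 22 by 16 mm, 5 mm high. It slides along the deck's -y, from the left end of the slot (33, one tick) to the right (78, three ticks). 34 mm of free plate to its left at 33; platter over 50 mm away.
- speed_lever (a joint): Travel of the speed lever in m along the deck's -y: 0 = 33 (left stop, where it starts), 0.014 = 45 (spring click in the middle), 0.028 = 78 (right stop). The spring detent takes about 6 N to leave 33 and as much again to leave 45; once more than half-way on it snaps by itself into the next place and stays there.
- start_key_top (a point): Centre of the top of the start key: the wider of the two flat aluminium keys at the deck's front, 20 (deck x) by 34 (deck y) mm, at deck y = -70 mm; its top is 7 mm above the top plate when up. Press it straight down.
- start_key (a joint): Start key: 0 = up, 0.004 m = fully down (needs about 3.5 N, it springs back by itself). Pressed from about 0.003.
- stop_key_top (a point): Centre of the top of the narrow stop key (20 by 14 mm, 7 mm high), 55 mm to the right (deck -y) of the start key. Not to be pressed.
- stop_key (a joint): Stop key: 0 = up, 0.004 m = down. Leave it up.
- headshell (a point): Middle of the tonearm's headshell (46 by 17 mm), 42 mm above the top plate, at the free end of the light tonearm, which lies on its rest and swings about its upright pivot at a touch. Leave it alone.
- record_brush: Loose record brush, a black bar 70 mm long (its y), 12 mm wide, 15 mm high, lying on the deck's front edge between the speed lever and the start key. Origin: middle of its underside.
- adapter: Loose aluminium centre adapter, a disc 38 mm across and 10 mm high, on the deck's front right corner, 65 mm to the right of the stop key. Origin: underside.
- magnifier: Loose magnifying glass lying on the counter between robot and deck: round lens 73 mm across, flat handle along its +x to 136 mm from the lens centre, 10 mm high. Origin: under the lens centre.
- screwdriver: Loose screwdriver 170 mm long lying on the counter, handle to its -x, under 35 mm high.
- multimeter: Loose multimeter lying on the counter, 155 (x) by 80 (y) by 46 mm high. Origin: middle of its underside.
- screw_jar: Loose amber jar with a steel lid, 60 mm across, 75 mm high. Origin: underside.
- coffee_mug: Loose white mug, 80 mm across, 92 mm high. Origin: underside.
- belt_box: Loose cardboard box 110 by 75 by 28 mm. Origin: underside.

How it is judged:
On the way, in this order (a step that is already met when the one before it is completed fails the run):
1. the speed lever is past the middle click and home at the 78 stop (value of joint speed_lever above 0.0255 m), for 0.2 s.
2. the start key is pressed down while the lever is at 78 (value of joint start_key above 0.0028 m and value of joint speed_lever above 0.0255 m), for 0.05 s.
At the end, for the whole second after the job is handed in: The speed lever stays within 2.5 mm of the 78 stop, both keys are up again, the tonearm is on its rest (headshell within 12 mm of where it was) and every loose thing lies within 20 mm of where it was (value of joint speed_lever above 0.0255 m and value of joint each of start_key, stop_key below 0.001 m and distance of headshell from where it was at the start of the episode below 0.012 m and distance of each of record_brush, adapter, magnifier, screwdriver, multimeter, screw_jar, coffee_mug, belt_box from where it was at the start of the episode below 0.02 m and linear speed of record_brush below 0.02 m/s); the robot touches nothing.
It fails at once if the start key is pressed while the lever is not at 78 (value of joint start_key above 0.002 m and value of joint speed_lever below 0.024 m).
It fails at once if the stop key is pressed (value of joint stop_key above 0.002 m).
It fails at once if the lever's paddle is pinched between the fingers ((contact force between the fingers and speed_lever_c2 above 1.5 N and contact force between the fingers and speed_lever_c3 above 1.5 N) or (contact force between the fingers and speed_lever_c4 above 1.5 N and contact force between the fingers and speed_lever_c5 above 1.5 N)).
It fails at once if the tonearm is swung off its rest (not (distance of headshell from where it was at the start of the episode below 0.012 m)).
It fails at once if a loose thing is picked up, carried or pushed away (not (distance of each of record_brush, adapter, magnifier, screwdriver, multimeter, screw_jar, coffee_mug, belt_box from where it was at the start of the episode below 0.02 m)).
It also fails if it takes over 43 s, if anything falls off the work surface, if the arm or the gripper's body presses on something with over 40 N, if the wrist force passes 120 N, or if a joint passes its speed limit or range.

## Working session

There is one attempt and no reset: what is moved stays moved. The work goes in short steps, Python scripts to look and compute and a tool call to move; the robot and the scene stay as the last step left them, time stands still between calls to the robot, and variables do not carry over. Pictures are saved under pics/ and viewed, and the job is handed in when it is done.

Besides the shell and the picture viewer there is one more tool, called after "Call:" as a command line: name --pt "numbers of a row" for each row, then --argument value for the rest. drive_tool: Moves the arm, as the interface text tells. Shift numbers are shares of 400 mm and turn numbers shares of 2 rad, none past 1 either way. Its arguments: {"type":"object","properties":{"plan":{"type":"array"},"newtons":{"type":"number"}},"required":["plan"]}

```bash
mkdir -p pics; cat > h.py <<'E'
import numpy as np, cv2
from cell import readout, cams, ticket
def f(c): return c["color"].shape[0]/2/np.tan(np.radians(c["vertical_fov"])/2)
def ray(c,u,v,z):
    R=np.array(c["R"]);t=np.array(c["t"]);d=R.T@np.array([(u-c["cx"])/f(c),(v-c["cy"])/f(c),1]);o=-R.T@t
    return o+d*(z-o[2])/d[2]
def proj(c,X):
    p=np.array(c["R"])@np.array(X)+np.array(c["t"]);return p[0]/p[2]*f(c)+c["cx"],p[1]/p[2]*f(c)+c["cy"]
E
python3 - <<'E'
from h import *
import pickle
D={}
for n in("top","side","wrist"):
    c=cams.read_camera(n);cv2.imwrite(f"pics/{n}0.png",c["color"]);D[n]=c
    print(n,c["vertical_fov"],c["cx"],c["cy"],-np.array(c["R"]).T@np.array(c["t"]))
pickle.dump(D,open("d0.pkl","wb"))
print(readout.get_obs())
E
```

```text
top 49.93974600138556 316.6116302633571 200.91136902896477 [3.94998835e-01 1.18167290e-03 1.28267478e+00]
side 49.58956967080447 320.30642512558535 201.51485095762283 [ 0.1186813  -0.74278893  0.96885594]
wrist 69.08587911476934 311.6220835992475 200.1953230738894 [0.21508339 0.59208629 0.3826945 ]
{'t': 0.15, 'qpos': array([ 1.10160266e+00,  3.53490776e-01,  1.63396571e+00, -1.70859075e-05,
        1.15518894e+00, -2.40787568e-03]), 'joint_vel': array([ 0.00117026, -0.00239033, -0.00233985, -0.00046253, -0.0007073 ,
        0.00060975]), 'joint_torque': array([-6.86686435e-04, -5.94220734e+01, -3.34463561e+01,  6.95334049e-02,
        2.06272368e-02, -1.09377056e-04]), 'tcp_pos': array([0.28110289, 0.55780135, 0.22203404]), 'tool_rot': array([-3.14053985e+00,  1.30891515e-05,  2.67481377e+00]), 'ft_force': array([ 0.26014282, -0.18979731,  0.24088274]), 'moment': array([ 0.05352231, -0.03279513, -0.05249601]), 'opening': 0.09185878528567634}
```

View pics/top0.png

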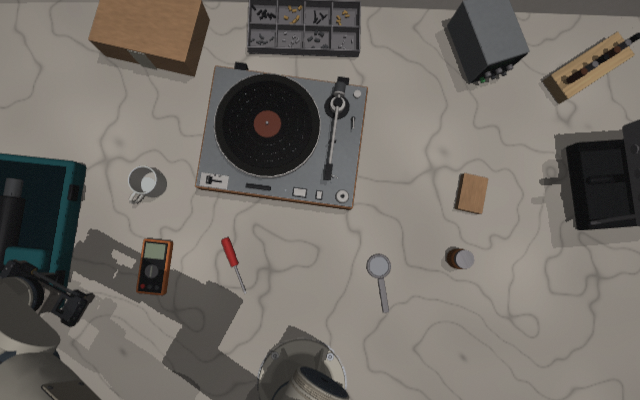

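View pics/side0.png

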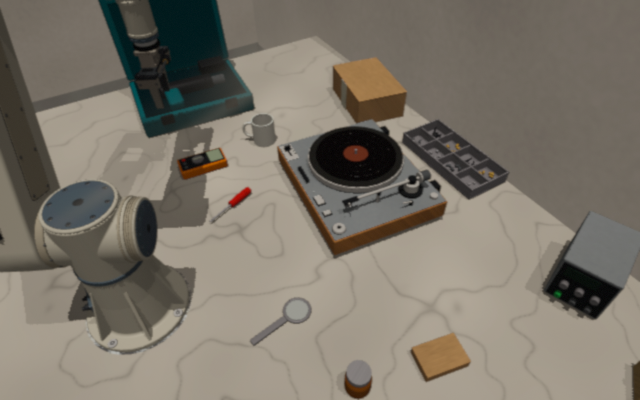

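View pics/wrist0.png

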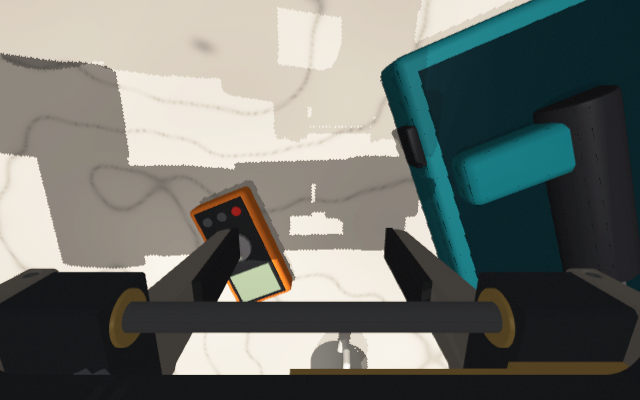

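The top view shows the deck with lever near (213,181), brush (258,186), start key (300,192), stop key (319,195) and adapter (342,196). I'll zoom in and measure.

```bash
python3 - <<'E'
from h import *
import pickle
D=pickle.load(open("d0.pkl","rb"));c=D["top"]
im=c["color"]
cr=cv2.resize(im[165:215,190:370],None,fx=4.4,fy=4.4,interpolation=cv2.INTER_CUBIC);cv2.imwrite("pics/crop0.png",cr)
# plate mask: grey, bluish-grey region
hsv=cv2.cvtColor(im,cv2.COLOR_BGR2HSV)
print(hsv[185,235],hsv[192,300],im[185,235],im[100,345],im[150,420])
# bright key blobs
roi=im[165:215,190:370].min(axis=2)
m=(roi>185).astype(np.uint8)
n,l,s,ce=cv2.connectedComponentsWithStats(m)
for i in range(1,n):
    if 8<s[i,4]<400: print(ce[i]+[190,165],s[i], ray(c,*(ce[i]+[190,165]),.087))
E
```

```text
[113  10 104] [ 13  11 163] [104 101 100] [37 36 36] [140 149 157]
```

View pics/crop0.png

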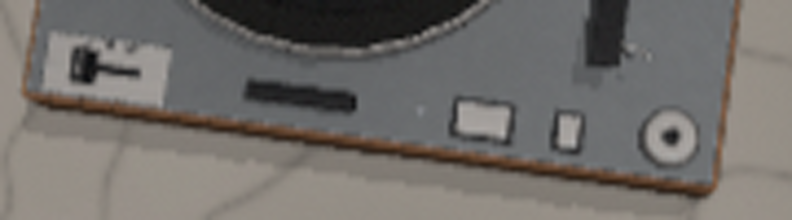

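The crop shows the paddle at the left end of a pale scale plate, at about (209,180) px, with the brush, both keys and the adapter in a row. Next I'll convert these to positions.

```bash
python3 - <<'E'
from h import *
import pickle
D=pickle.load(open("d0.pkl","rb"));c=D["top"]
im=c["color"]
x0,y0=190,165
S=8
cr=cv2.resize(im[165:215,190:370],None,fx=S,fy=S,interpolation=cv2.INTER_LINEAR).astype(int)
def blobs(m,z,lo,hi):
    n,l,s,ce=cv2.connectedComponentsWithStats(m.astype(np.uint8))
    for i in range(1,n):
        if lo<s[i,4]/64<hi:
            p=(ce[i]+.5)/S-.5+[x0,y0]; r=cv2.minAreaRect(np.argwhere(l==i)[:,::-1].astype(np.float32))
            print(p.round(2),s[i,4]/64,np.round(np.array(r[1])/S,1),round(r[2]), ray(c,*p,z).round(4))
mx=cr.max(2);mn=cr.min(2)
print("bright");blobs(mn>130,.087,15,400)
print("dark");blobs(mx<55,.095,8,400)
# platter via whole image: label (red-brown), plate corners
b=im.astype(int); 
m=((b[:,:,0]>=b[:,:,2]-1)&(b.max(2)>70)&(b.max(2)<135)).astype(np.uint8); m[:55]=0;m[215:]=0;m[:,:190]=0;m[:,375:]=0
cs,_=cv2.findContours(m,cv2.RETR_EXTERNAL,cv2.CHAIN_APPROX_NONE);k=max(cs,key=cv2.contourArea)
h=cv2.convexHull(k);r=cv2.minAreaRect(h);bx=cv2.boxPoints(r);print(r)
for p in bx: print(p,ray(c,*p,.08))
P=np.array([ray(c,*p,.08)[:2] for p in bx]);print(np.linalg.norm(P-np.roll(P,1,0),axis=1),P.mean(0))
m=((b[:,:,2]>b[:,:,0]+25)).astype(np.uint8);m[:100]=0;m[150:]=0;m[:,:240]=0;m[:,300:]=0
M=cv2.moments(m,True);p=(M['m10']/M['m00'],M['m01']/M['m00']);print("label",p,M['m00'],ray(c,*p,.111))
E
```

```text
bright
[194.53 167.75] 29.015625 [9.2 5.8] 90 [0.6005 0.3128 0.087 ]
[364.13 170.14] 122.96875 [11.7 11.4] 90 [ 0.6071 -0.1633  0.087 ]
[191.51 184.65] 93.671875 [ 5.5 28.4] 0 [0.5526 0.3187 0.087 ]
[214.68 180.81] 237.953125 [28.  13.5] 8 [0.5652 0.2551 0.087 ]
[362.38 191.04] 322.40625 [15.5 24.4] 2 [ 0.5474 -0.1591  0.087 ]
[299.22 191.74] 66.640625 [11.4  6.5] 8 [0.5407 0.0184 0.087 ]
[342.09 195.76] 73.671875 [10.8 10.8] 90 [ 0.5325 -0.1021  0.087 ]
[318.7  194.35] 24.1875 [6.5 4.2] 90 [ 0.5348 -0.0363  0.087 ]
[202.63 205.11] 367.984375 [22.9 19.8] 7 [0.4963 0.2852 0.087 ]
[359.98 210.16] 169.234375 [10.  20.9] 90 [ 0.4933 -0.153   0.087 ]
dark
[327.19 171.87] 111.421875 [ 8.4 15.5] 6 [ 0.5979 -0.0584  0.095 ]
[209.75 179.9 ] 23.515625 [6.6 7. ] 28 [0.5662 0.2671 0.095 ]
[258.03 186.46] 94.0625 [24.9  4.3] 8 [0.5515 0.1331 0.095 ]
((281.91998291015625, 136.05999755859375), (156.55343627929688, 120.34957885742188), 8.130102157592773)
[195.91998 184.56001] [0.55415955 0.30834058 0.08      ]
[212.94  65.42] [0.90212669 0.27725804 0.08      ]
[367.91998  87.55998] [ 0.8513394 -0.1724383  0.08     ]
[350.89996 206.7    ] [ 0.50297647 -0.12809861  0.08      ]
[0.43943016 0.34935262 0.45255513 0.35117337] [0.70265053 0.07126543]
label (266.9180035650624, 123.44919786096257) 561.0 [0.72683658 0.11309599 0.111     ]
```

Call:
drive_tool --pt "0 -0.15 -0.04 0 -0.05" --pt "0 -0.3 -0.08 0 -0.1" --pt "0 -0.45 -0.11 0 -0.15" --pt "0 -0.6 -0.15 0 -0.18" --pt "0 -0.75 -0.18 0 -0.18" --pt "0 -0.88 -0.21 0 -0.18" --pt "0 -0.925 -0.22 0 -0.18" --pt "0 -0.925 -0.22 0.05 -0.18" --pt "0 -0.925 -0.22 0.1 -0.18" --pt "0 -0.925 -0.22 0.1 -0.18" --pt "0 -0.925 -0.22 0.1 -0.18" --newtons 20

```text
t: 1.52
tcp_pos: [0.5712, 0.3136, 0.182]
tool_rot: [-3.14, -0.001, 3.036]
ft_force: [0.2, 0.2, 0.2]
opening: 0.0006
```

```bash
python3 - <<'E'
from h import *
import pickle
D={n:cams.read_camera(n) for n in("top","side","wrist")}
pickle.dump(D,open("d1.pkl","wb"));cv2.imwrite("pics/wrist1.png",D["wrist"]["color"])
cv2.imwrite("pics/top1.png",cv2.resize(D["top"]["color"][130:230,150:370],None,fx=3.5,fy=3.5))
o=readout.get_obs();print({k:o[k] for k in("t","tcp_pos","tool_rot","opening","ft_force")})
E
```

```text
{'t': 1.675, 'tcp_pos': array([0.57201632, 0.31330756, 0.1828665 ]), 'tool_rot': array([-3.14132157e+00,  6.19549247e-04,  3.03541921e+00]), 'opening': 0.0007209163956374242, 'ft_force': array([ 0.58960844, -0.39384855,  0.10471192])}
```

View pics/wrist1.png

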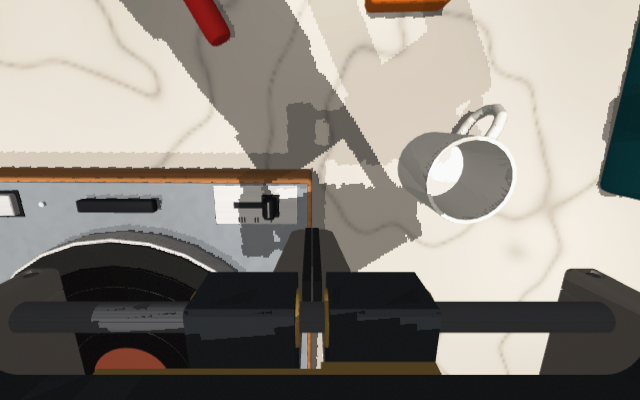

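View pics/top1.png

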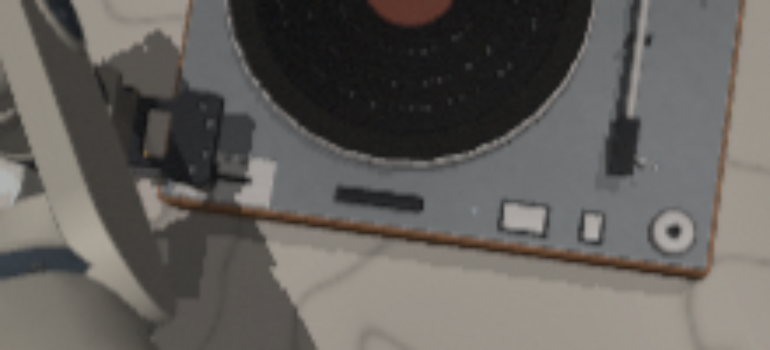

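```bash
python3 - <<'E'
from h import *
import pickle
D=pickle.load(open("d1.pkl","rb"));c=D["wrist"]
cv2.imwrite("pics/w1z.png",cv2.resize(c["color"][165:285,200:360],None,fx=5,fy=5,interpolation=cv2.INTER_CUBIC))
from scipy.spatial.transform import Rotation as Ro
o=readout.get_obs();R=Ro.from_euler('xyz',o["tool_rot"]).as_matrix()
for y in(-.018,0,.018):
  for x in (-.01,.01):
    print(y,x,proj(c,o["tcp_pos"]+R@[x,y,.008]))
for p in((271,206),(312,170)): print(ray(c,*p,.097),ray(c,*p,.08))
E
```

```text
-0.018 -0.01 (np.float64(281.7080751287301), np.float64(258.3154456606504))
-0.018 0.01 (np.float64(280.85938423337035), np.float64(228.79601709626618))
0 -0.01 (np.float64(310.0005602636876), np.float64(258.33329824448))
0 0.01 (np.float64(309.9794581207839), np.float64(228.81572184979484))
0.018 -0.01 (np.float64(338.2905685473533), np.float64(258.3511492654139))
0.018 0.01 (np.float64(339.0969081427601), np.float64(228.83542482782624))
[0.56658916 0.27878996 0.097     ] [0.57130679 0.27579945 0.08      ]
[0.53849455 0.31820241 0.097     ] [0.54127434 0.31793039 0.08      ]
```

View pics/w1z.png

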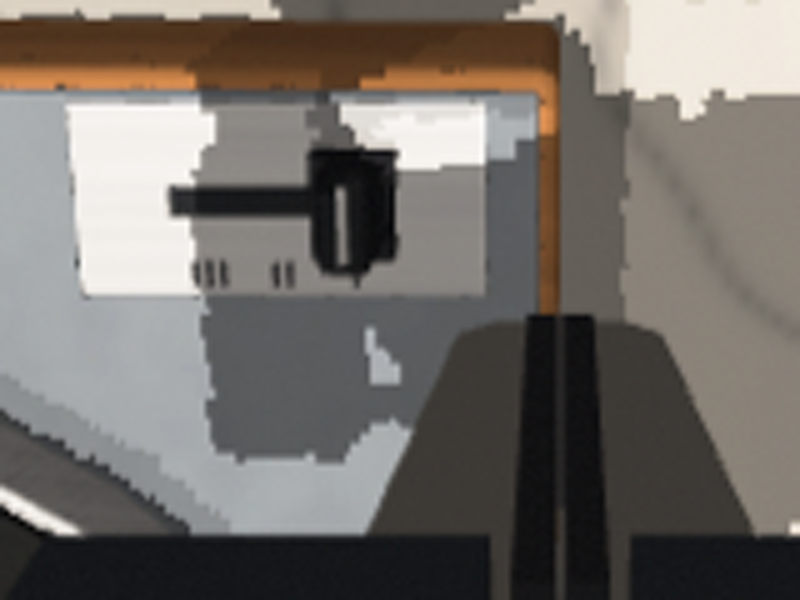

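Wrist view: paddle top (white line) at about (269,208) px, tips ending at (312,229), just off its left with clearance. The paddle's y differs by up to 9 mm between views, so I'll lower the tips beside it and push by force and picture.

Call:
drive_tool --pt "0 0 0 0.1 0" --pt "0 0 0 0.2 0" --pt "0 0 0 0.217 0" --pt "0 0 0 0.217 0" --pt "0 -0.02 0.0 0.217 0" --pt "0 0 0 0.217 0"

```text
t: 2.42
tcp_pos: [0.5738, 0.3137, 0.0976]
tool_rot: [3.14, 0.003, 3.035]
ft_force: [0.1, 0.0, -0.6]
opening: 0.0005
```

```bash
python3 - <<'E'
from h import *
c=cams.read_camera("wrist")
cv2.imwrite("pics/w2z.png",cv2.resize(c["color"][165:285,200:360],None,fx=5,fy=5,interpolation=cv2.INTER_CUBIC))
o=readout.get_obs();print(o["tcp_pos"],o["ft_force"],o["tool_rot"])
E
```

```text
[0.57170265 0.31353133 0.09708217] [-0.82548208 -0.18284768  0.07814367] [3.14112826e+00 1.23166696e-03 3.03495734e+00]
```

View pics/w2z.png

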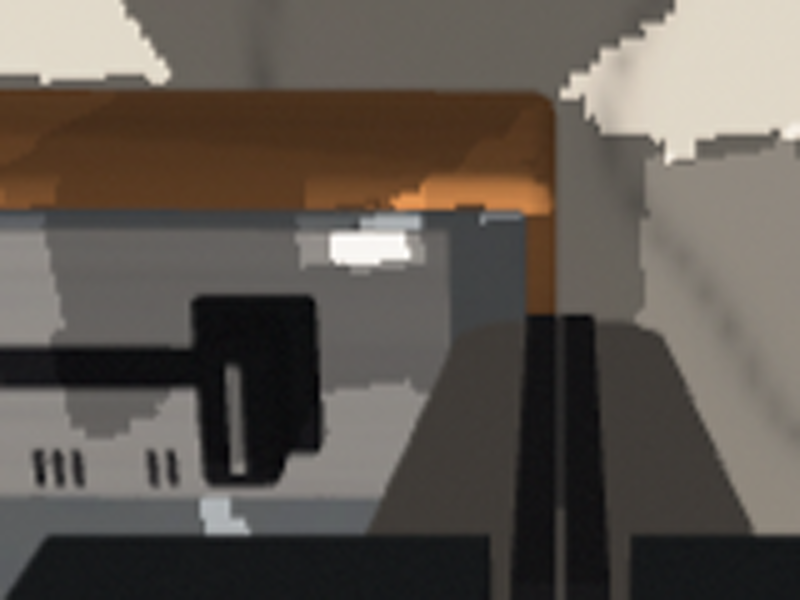

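Wrist view: paddle white line at (247,248) px, about 40 mm right of the tips, and the tips overlap it in deck x. I'll compute the offset.

```bash
python3 - <<'E'
from h import *
from scipy.spatial.transform import Rotation as Ro
c=cams.read_camera("wrist");o=readout.get_obs();R=Ro.from_euler('xyz',o["tool_rot"]).as_matrix()
for n,p,z in(("line",(247,248),.097),("tipobs",(312,228),o["tcp_pos"][2]-.008),("plate left edge",(305,225),.08)):
    X=ray(c,*p,z);print(n,X,R.T@(X-o["tcp_pos"]))
E
```

```text
line [0.56717103 0.27588801 0.097     ] [ 0.00040863 -0.03779121 -0.00019756]
tipobs [0.56169538 0.31573834 0.08880691] [0.01008407 0.00125332 0.00799198]
plate left edge [0.56247477 0.31110291 0.08      ] [ 0.00882485 -0.00327434  0.01679942]
```

Call:
drive_tool --pt "0 0 -0.015 0 0" --pt "0 0 -0.03 0 0" --pt "0 0 -0.04 0 0" --pt "0 0 -0.05 0 0" --pt "0 0 -0.06 0 0" --pt "0 0 -0.06 0 0"

```text
t: 3.28
tcp_pos: [0.5694, 0.2914, 0.097]
tool_rot: [3.138, 0.002, 3.034]
ft_force: [0.4, 9.0, -2.8]
opening: 0.0007
```

```bash
python3 - <<'E'
from h import *
c=cams.read_camera("wrist")
cv2.imwrite("pics/w3z.png",cv2.resize(c["color"][165:285,200:360],None,fx=5,fy=5,interpolation=cv2.INTER_CUBIC))
o=readout.get_obs();print(o["tcp_pos"],o["ft_force"],o["tool_rot"])
E
```

```text
[0.56941222 0.29139095 0.0969685 ] [-1.03458442  9.80730673 -3.02571625] [3.13797708e+00 1.54643678e-03 3.03461570e+00]
```

View pics/w3z.png

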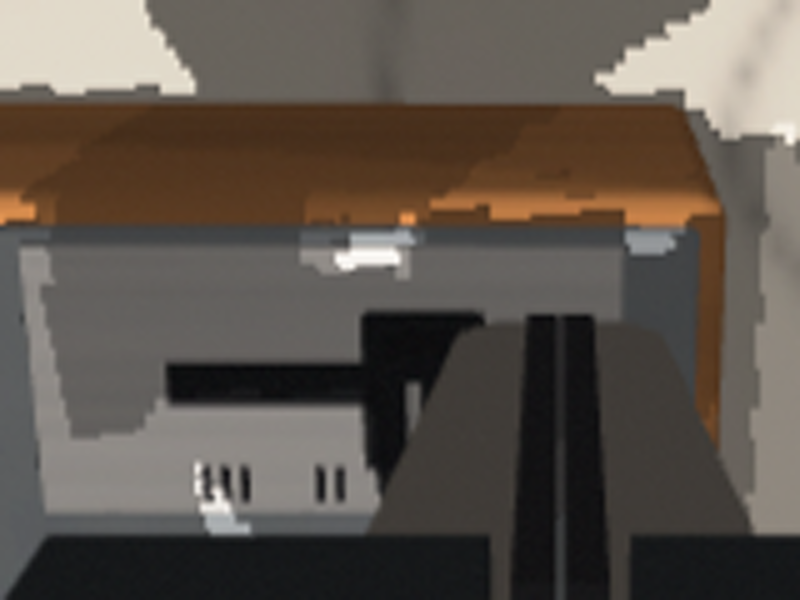

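Contact with about 10 N on the paddle's left face. Pushing on.

Call:
drive_tool --pt "0 0 -0.01 0 0" --pt "0 0 -0.02 0 0" --pt "0 0 -0.03 0 0" --pt "0 0 -0.04 0 0" --pt "0 0 -0.05 0 0" --pt "0 0 -0.06 0 0" --pt "0 0 -0.065 0 0" --pt "0 0 -0.065 0 0"

```text
t: 4.32
tcp_pos: [0.5666, 0.265, 0.0969]
tool_rot: [3.138, 0.001, 3.034]
ft_force: [-0.2, 0.2, -1.0]
opening: 0.0008
```

```bash
python3 - <<'E'
from h import *
c=cams.read_camera("wrist")
cv2.imwrite("pics/w4z.png",cv2.resize(c["color"][165:285,200:360],None,fx=5,fy=5,interpolation=cv2.INTER_CUBIC))
o=readout.get_obs();print(o["tcp_pos"],o["ft_force"],o["tool_rot"])
E
```

```text
[0.56665553 0.26505542 0.09689862] [ 0.05800925 -0.64434978 -0.45039746] [3.13842518e+00 1.51398085e-03 3.03428610e+00]
```

View pics/w4z.png

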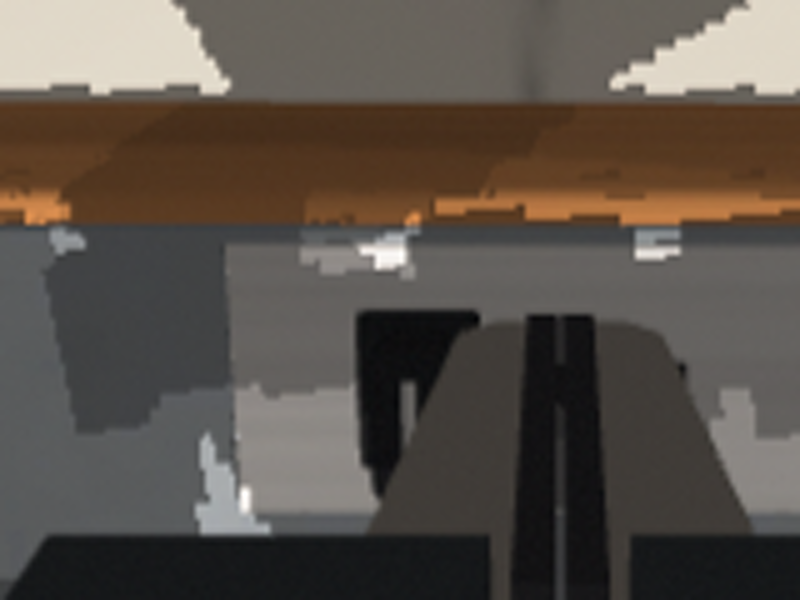

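The lever snapped ahead of the tips (no force left). I'll nudge on to confirm the stop.

Call:
drive_tool --pt "0 0 -0.005 0 0" --pt "0 0 -0.01 0 0" --pt "0 0 -0.01 0 0" --pt "0 0 -0.01 0 0"

```text
t: 4.88
tcp_pos: [0.5667, 0.2641, 0.0971]
tool_rot: [3.133, 0.003, 3.033]
ft_force: [-0.8, 14.3, -3.7]
opening: 0.0001
```

Call:
drive_tool --pt "0 0 0 0 0" --pt "0 0 0.02 0 0" --pt "0 0 0.03 0 0" --pt "0 0 0.03 -0.1 0" --pt "0 0 0.03 -0.2 0" --pt "0 0 0.03 -0.2 0" --pt "0 0 0.03 -0.2 0"

```text
t: 5.75
tcp_pos: [0.5674, 0.2752, 0.1767]
tool_rot: [3.134, 0.002, 3.033]
ft_force: [-1.3, -0.4, 0.2]
opening: 0.0005
```

```bash
python3 - <<'E'
from h import *
c=cams.read_camera("wrist")
cv2.imwrite("pics/w5.png",c["color"])
o=readout.get_obs();print(o["tcp_pos"],o["ft_force"],o["tool_rot"])
E
```

```text
[0.5671187  0.2750564  0.17613588] [-0.52752758 -0.25124706  0.44682256] [3.13437975e+00 1.23263751e-03 3.03339851e+00]
```

View pics/w5.png

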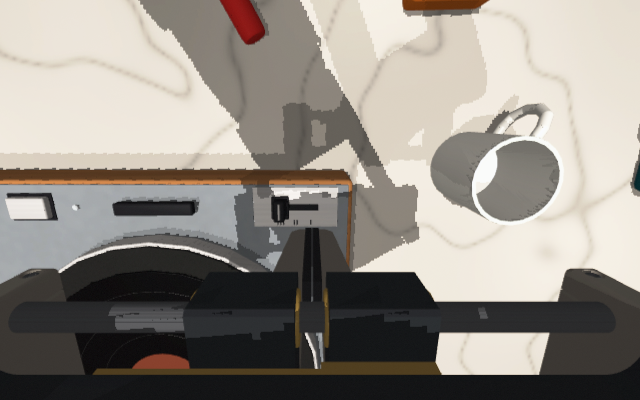

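The lever now stands at the right end of the slot, at the three ticks (280,208). I'll move above the start key.

Call:
drive_tool --pt "0 0 -0.15 0 0" --pt "0 0 -0.3 0 0" --pt "0 0 -0.45 0 0" --pt "0 0 -0.6 0 0" --pt "0 -0.004 -0.645 0 0" --pt "0 -0.004 -0.645 0 0" --pt "0 -0.004 -0.645 0 0"

```text
t: 6.68
tcp_pos: [0.5409, 0.0196, 0.1739]
tool_rot: [3.134, 0.001, 3.034]
ft_force: [-0.3, 0.0, -0.0]
opening: 0.0007
```

```bash
python3 - <<'E'
from h import *
from scipy.spatial.transform import Rotation as Ro
c=cams.read_camera("wrist")
cv2.imwrite("pics/w6.png",c["color"]);cv2.imwrite("pics/w6z.png",cv2.resize(c["color"][165:285,230:390],None,fx=5,fy=5,interpolation=cv2.INTER_CUBIC))
o=readout.get_obs();R=Ro.from_euler('xyz',o["tool_rot"]).as_matrix();print(o["tcp_pos"],o["ft_force"],o["tool_rot"])
K=np.array([.5407,.0184,.087]);print(proj(c,K),R.T@(K-o["tcp_pos"]))
m=(c["color"].min(2)>150).astype(np.uint8);m[:170]=0;m[270:]=0
n,l,s,ce=cv2.connectedComponentsWithStats(m)
for i in range(1,n):
    if s[i,4]>100: X=ray(c,*ce[i],.087);print(ce[i],s[i],X,R.T@(X-o["tcp_pos"]))
E
```

```text
[0.54096524 0.01979251 0.17397433] [ 0.18825274  0.6152357  -0.36044412] [3.13412900e+00 7.41071979e-04 3.03465045e+00]
(np.float64(308.4919077870277), np.float64(207.22711921343347)) [ 0.00017954 -0.00206196  0.08696126]
[ 74.19759231 219.82110431] [    0   170   167   100 14869] [ 0.52950079 -0.19104363  0.087     ] [-0.01104092 -0.21149869  0.08540638]
[561.35626615 222.58938953] [  439   170   201   100 12384] [0.58028466 0.24523113 0.087     ] [-0.01496737  0.22769203  0.08868732]
[192.9573198  224.66781077] [ 144  184  114   86 6701] [ 0.54562848 -0.08687139  0.087     ] [-0.01595729 -0.10620309  0.08619593]
[277.78985507 195.43478261] [267 191  21   9 138] [ 0.52700792 -0.00722459  0.087     ] [ 0.01105827 -0.02900083  0.08675213]
[277.15427509 229.09107807] [268 213  20  33 538] [ 0.5581654  -0.01212453  0.087     ] [-0.02044422 -0.0305472   0.08676393]
[489.3        251.89032258] [446 242  89  28 310] [0.60237118 0.18136638 0.087     ] [-0.04374452  0.16655116  0.0882523 ]
[267.74021352 261.97864769] [255 253  26  17 281] [ 0.58971696 -0.02540599  0.087     ] [-0.05323316 -0.04038493  0.0867148 ]
```

View pics/w6.png

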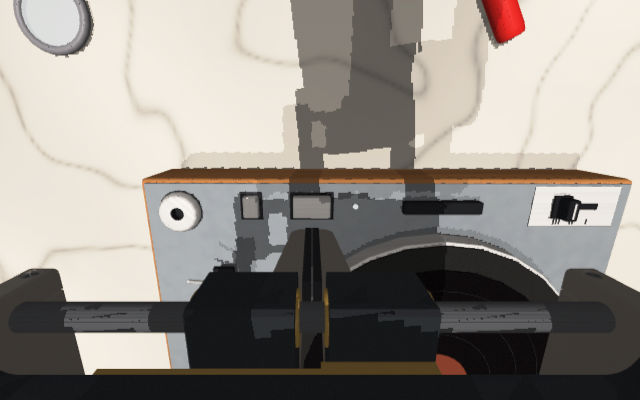

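The key centre is at (312,206) px, in line with the tips, and the lever is still at the right end. Descending.

Call:
drive_tool --pt "0 0 0 0.1 0" --pt "0 0 0 0.18 0" --pt "0 0 0 0.19 0" --pt "0 0 0 0.2 0" --pt "0 0 0 0.205 0" --pt "0 0 0 0.21 0" --pt "0 0 0 0.21 0" --pt "0 0 0 0.21 0"

```text
t: 7.72
tcp_pos: [0.5419, 0.0207, 0.0913]
tool_rot: [3.133, 0.003, 3.034]
ft_force: [-1.6, 2.5, 8.8]
opening: 0.0004
```

```bash
python3 - <<'E'
from h import *
c=cams.read_camera("wrist")
cv2.imwrite("pics/w7z.png",cv2.resize(c["color"][165:285,230:390],None,fx=5,fy=5,interpolation=cv2.INTER_CUBIC))
o=readout.get_obs();print(o["tcp_pos"],o["ft_force"],o["tool_rot"])
E
```

```text
[0.54194176 0.02073266 0.09131598] [-0.97161316  3.43453355  9.20714862] [3.13324518e+00 2.66147190e-03 3.03421930e+00]
```

View pics/w7z.png

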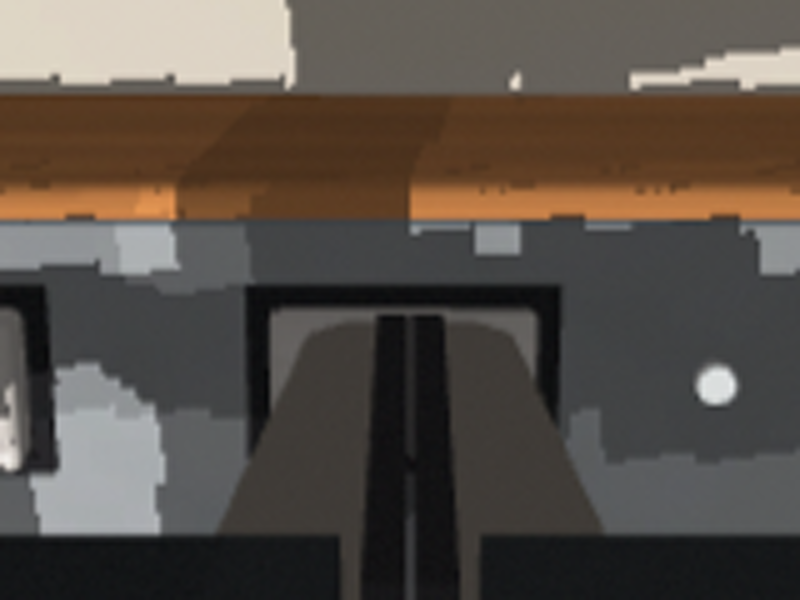

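The tips are centred on the key, with 9 N and about 3.7 mm of travel, so it should be bottomed. I'll press slightly more to be sure, then lift off and go up.

Call:
drive_tool --pt "0 0 0 0.003 0" --pt "0 0 0 0.003 0" --pt "0 0 0 -0.02 0" --pt "0 0 0 -0.1 0" --pt "0 0 0 -0.2 0" --pt "0 0.15 0 -0.3 0" --pt "0 0.3 0 -0.4 0" --pt "0 0.4 0 -0.4 0" --pt "0 0.4 0 -0.4 0" --pt "0 0.4 0 -0.4 0"

```text
t: 9.02
tcp_pos: [0.3833, 0.0365, 0.2516]
tool_rot: [3.133, 0.005, 3.034]
ft_force: [0.4, 0.1, 1.1]
opening: 0.0003
```

```bash
python3 - <<'E'
from h import *
import pickle
D=pickle.load(open("d0.pkl","rb"))
c=cams.read_camera("wrist");t=cams.read_camera("top")
cv2.imwrite("pics/w8.png",c["color"])
cv2.imwrite("pics/t8.png",np.vstack([cv2.resize(x["color"][50:220,180:390],None,fx=1.7,fy=1.7) for x in(D["top"],t)]))
cv2.imwrite("pics/t8full.png",t["color"])
o=readout.get_obs();print(o["t"],o["tcp_pos"],o["ft_force"],o["tool_rot"])
E
```

```text
9.125 [0.38341544 0.03647114 0.25092822] [-0.75456748  0.092634    0.71122677] [3.13335511 0.00317648 3.03406612]
```

View pics/w8.png

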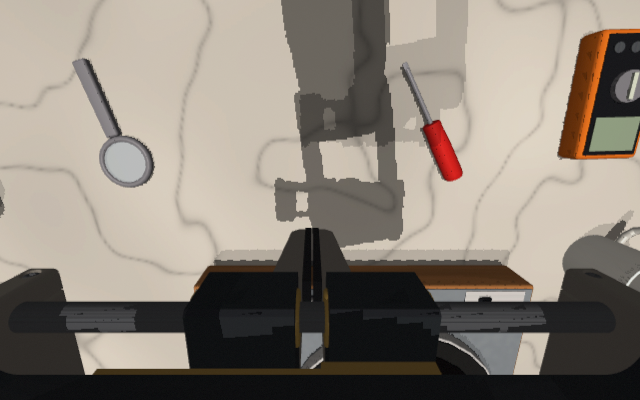

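View pics/t8full.png

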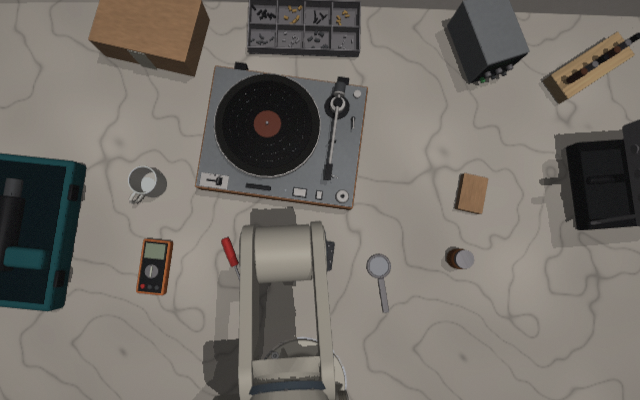

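The top view shows every loose thing and the tonearm in place, with the arm clear. One numeric check of the lever, then I'll hand in.

```bash
python3 - <<'E'
from h import *
import pickle
D=pickle.load(open("d0.pkl","rb"));t=cams.read_camera("top")
def dark(c):
    a=cv2.resize(c["color"][165:215,190:370],None,fx=8,fy=8).max(2)
    n,l,s,ce=cv2.connectedComponentsWithStats((a<55).astype(np.uint8))
    return [ray(t,*((ce[i]+.5)/8-.5+[190,165]),.095).round(4)[:2] for i in range(1,n) if s[i,4]>600]
print(dark(D["top"]),dark(t))
cv2.imwrite("pics/t9.png",cv2.resize(t["color"][165:215,190:370],None,fx=4.4,fy=4.4,interpolation=cv2.INTER_CUBIC))
E
```

```text
[array([0.602 , 0.1111]), array([ 0.5979, -0.0584]), array([0.5662, 0.2671]), array([0.5515, 0.1331])] [array([0.602 , 0.1111]), array([ 0.5979, -0.0584]), array([0.5634, 0.2421]), array([0.5515, 0.1331])]
```

View pics/t9.png

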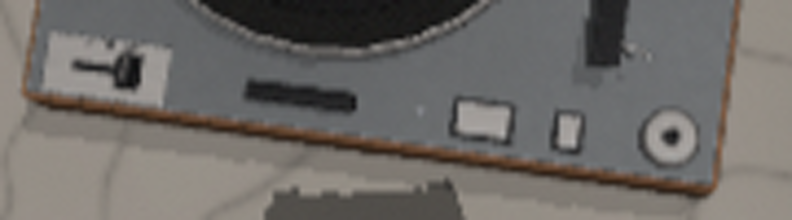

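```bash
python3 -c "
from cell import ticket
print(ticket.finish_job())"
```

```text
the job is handed in; nothing more can be done
None
```

I pushed the speed lever from 33 past 45 to the 78 stop, then pressed the start key and let it come up. The fingers were shut throughout, so nothing was pinched or picked up. The job is handed in at about 9 s of the 43 s; it gave no verdict.

- **Lever:** It held firm against 14 N at the end of its travel, and the wrist view shows it at the three ticks. In the top view the dark blob moved only 25 mm, not 28. I put that down to the dark slot pulling the blob's centre inward at both ends, but I did not check it separately.
- **Start key:** It took about 9 N with about 3.7 mm of travel, well over the 3.5 N it needs, and I then pressed it slightly further. It looks level again in the last picture. The joint itself cannot be read, so both the press and the return are judged from force, height and pictures.
- **Everything else:** The brush and tonearm head measured exactly as before. The stop key, adapter and the loose things that could be seen look unchanged in the top view. The arm was clear of everything.
- **Disagreement:** Early on, the top and wrist views differed by about 9 mm on where the paddle was. I settled that by pushing until I felt contact.

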